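# Slide the die plate home under the bench punch

## Task

Push the flat steel die plate along the bench with your fingertips, nose first under the low bridge of the bench punch, until its nose is fully home and flush against the stop bar behind the bridge. Keep it flat on the bench all the way: do not lift, grip or tip it. Leave the other loose things where they are, and finish clear of everything.

Things in the scene. Friction and masses are not known exactly. Their poses are not given: they have to be found in the camera images.
- die_plate: Flat plain steel die plate lying loose on the bench, 120 (its x) x 90 (y) x 12 mm, 0.3 to 0.65 kg, too wide to grip. Origin: centre of its underside; +x points to its nose, the short end that goes under the bridge first (the end nearer the die hole). Starts 165 to 235 mm before the bridge's origin, up to 25 mm off its centre line and turned up to 0.3 rad from it.
- nose_left (a point): Left corner of the plate's nose, at (60, 45, 6) mm in the plate's frame.
- nose_right (a point): Right corner of the plate's nose, at (60, -45, 6) mm in the plate's frame.
- tail (a point): Middle of the plate's tail edge, the short end to push on, at (-60, 0, 6) mm in the plate's frame. With the plate home it is at x = -90 mm in the bridge's frame, 70 mm clear of the beam.
- punch_bridge: Bench punch fixed to the bench: a low grey bridge, punch on top to 55 mm. Origin: on the bench midway under the beam; +x is the way the plate slides in (roughly to the robot's left), z up; open at the front (-x). Beam: x -20 to +20 mm, 142 mm wide, underside 16 mm and top 34 mm above the bench. Legs under its ends, 20 mm wide, 102 mm apart inside (y -51 to +51 mm).
- stop (a point): Middle of the front face of the dark stop bar behind the bridge, at (30, 0, 5) mm in the bridge's frame; the bar is 10 mm high, 12 mm thick and 142 mm long, fixed, joined to the legs by low side rails. From above, a 10 mm gap shows between beam and stop.
- tin: Bystander, loose: round aluminium tin, 50 mm across, 18 mm high, behind the stop bar. Origin: on its underside.
- ring_blank: Bystander, loose: small brass ring lying flat, 24 mm across, 8 mm high, beside the robot-side leg of the bridge. Origin: on its underside.
- dapping_block: Bystander, loose: steel cube with dimples, 40 mm, on the robot side of the sliding lane. Origin: on its underside.
- jar: Bystander, loose: small glass jar with black lid, 40 mm across, 46 mm high, on the far side of the sliding lane. Origin: on its underside.
- ring_clamp: Bystander, loose: wooden ring clamp with a brass band lying on the bench, 110 x 28 x 22 mm, beside the far leg of the bridge. Origin: on its underside.
- hammer: Bystander, loose: hammer lying on the bench to the robot's right.
There are look-alikes about, which are no part of the job. What is shaped like the die_plate but pink is not meant. Of the things that look like the punch_bridge, the smaller one is meant.

How it is judged:
At the end, for the whole second after the job is handed in: Both nose corners of the plate are within 3.5 mm of the stop bar's face (x above 26.5 mm in the bridge's frame), the plate is within 10 mm of the bridge's centre line, lies flat on the bench (under 3 mm up, under 0.03 rad tilt) and is at rest (x of each of nose_left, nose_right in the frame of punch_bridge above 0.0265 m and y of die_plate in the frame of punch_bridge between -0.01 and 0.01 m and height (world z) of die_plate below 0.003 m and angle between die_plate's own z axis and vertical below 0.03 rad and linear speed of die_plate below 0.01 m/s); the robot touches nothing.
It fails at once if the die plate is lifted off the bench (more than 5 mm) (height (world z) of die_plate above 0.005 m).
It fails at once if the die plate is tipped (more than 0.07 rad) (angle between die_plate's own z axis and vertical above 0.07 rad).
It fails at once if another loose thing is moved (more than 20 mm) (distance of any of tin, ring_blank, dapping_block, jar, ring_clamp, hammer from where it was at the start of the episode above 0.02 m).
It also fails if it takes over 58 s, if anything falls off the work surface, if the arm or the gripper's body presses on something with over 40 N, if the wrist force passes 120 N, or if a joint passes its speed limit or range.

## Robot

A 7-joint arm with a two-finger parallel gripper is mounted at the origin on the work surface. World frame = base frame: x ahead of the robot, y to its left, z up, the work surface at z = 0. Lengths are in m, angles in rad, forces in N, time in s.
With the tool pointing down it reaches from about 0.425 to 0.925 m from the base axis. Payload 6.8 kg.
Tool frame: the origin (TCP) lies on the front face of the gripper's body, between the roots of the fingers; the fingertips stand 73 mm ahead of it and the grasp point (between the pads) lies 54 mm ahead of it (bot.finger_overhang is the z of the fingertips in the tool frame, in m); z points along the fingers, y is the line along which they close (so a half turn about z gives the same grasp; the last joint's range is limited). The gripper opens to 85 mm and grips with 20 to 120 N. Pads are 22 mm wide; open, the fingers measure 114 mm over their backs; the gripper's body (76 mm by 85 mm) begins 54 mm behind the grasp point. The pads swing forward as they close: fully open they stand 13 mm farther back than shut.
Start: joints at [-1.274, 0.477, 0.022, 1.555, -0.011, 1.109, -0.083], TCP at [0.266, 0.62, 0.304] pointing down, gripper open.
Joint ranges: [-2.96, 2.96], [-0.34, 2.1], [-1.41, 1.46], [0.24, 2.44], [-1.37, 4.51], [0.17, 1.92], [-2.96, 2.96]. Speed limits (rad/s): [2.39, 2.39, 3.14, 3.14, 3.14, 3.14, 3.14].

## Interface

Orientations are given as a unit quaternion [w, x, y, z].
In Python, from station import bot gives the robot as it stands.
- The arm moves only by the tool servo_tool, never from a script. Its argument "motion" is one flat list of numbers, 7 for each row, row after row: the shift along the tool's x, y, z as a fraction of full scale, then the turn, a rotation vector about the tool's x, y, z as a fraction of full scale, then the closure, from 0 (fully open) to 1 (shut). In form: [tx, ty, tz, ax, ay, az, gripper, tx, ty, tz, ax, ay, az, gripper, ...]. A call has 1 to 5 rows; each row shifts and turns the commanded pose from where the row before left it, along the tool's axes as they then stand; what a row does not reach is not made up. Full scale, the value 1, is 0.02 m for a shift and 0.15 rad for a turn. A row lasts 1/8 s, in which the tool goes at most 62.5 mm and 10.7 degrees, less where a joint would pass 70% of its speed; a pose out of reach is approached as far as the arm can. A call with a number of a shift or a turn outside -1 to 1 is refused whole. A call with a gripper value outside its range is refused whole. The fingers move at their own pace and stop on an object; "grip_force" is the grip in N (left out, the last holds). Time passes only in rows, so rows that do not move let the fingers close. It gives the time, the measured TCP pose, the force, the opening and the grip force at its end, in the units of the state.
- bot.get_obs(): the state, without advancing time (a new reading comes with each control period).
- bot.read_camera(name): name is "scene" or "top" or "wrist"; returns the picture (400x640x3 uint8, red, green, blue); there is no depth.
- bot.get_calibration(name): a dict with "mtx" (3x3 intrinsics, pixels), "rvec" (rotation vector, rad) and "tvec" (3), from world to camera coordinates, as OpenCV has them. Camera axes: x right, y down, z forward; pixel columns grow to the right and rows downward; lengths in m; the calibration is good to about 2 mm. A picture is of the moment at which its call begins: read the wrist's pose just before it. get_calibration takes no time and is no camera call; for the wrist camera it gives the pose at the moment of the call.
- bot.hand_in(): hands the job in; it is judged then, once.
Trained networks look in the newest picture that a camera, given by its name, has taken for a name from the list of things; names that differ only in an ending like _2 or _b are one class to them, and where a whole thing is asked for, a point or a joint stands for the part that bears it (a point fixed in the world has none). Each returns a list of dicts, best first, with "p" (0 to 1); they miss things now and then, are a little off and sometimes report something else, mostly with a low value. They report only what shows in the picture. A call takes as long as a camera call. They do not tell look-alikes from the thing itself.
- bot.boxes_of(camera, name): "uv" ([column, row] in pixels, amid what is visible of it).
The state is a dict: "t": time; "q": joint angles; "joint_vel": joint speeds; "joint_torque": joint torques, N m; "eef_pos": TCP position; "tool_rot": TCP orientation; "contact_force": force on the tool from outside, world axes, zero at the start; "torque": the same for the moment, N m; "gripper_width": opening from 0.0 (shut) to 1.0 (fully open); "grasp_force": force on a finger pad.
Only numpy, scipy, OpenCV 4.12 (cv2) and the standard library are available. Lean on these libraries where they do the work, as an engineer would, in place of code of your own. Each camera call takes 0.05 s, during which the arm holds its last target. There are 200 camera calls.

## Working session

There is one attempt and no reset: what is moved stays moved. The work goes in short steps, Python scripts to look and compute and a tool call to move; the robot and the scene stay as the last step left them, time stands still between calls to the robot, and variables do not carry over. Pictures are saved under pics/ and viewed, at most 10 in all, crops included, and the job is handed in when it is done.

Besides the shell and the picture viewer there is one more tool, called by a JSON object that holds its "api" and its "payload". servo_tool: Moves the arm, as the interface text tells. Shift numbers are shares of 0.02 m and turn numbers shares of 0.15 rad, none past 1 either way. Its arguments: {"type":"object","properties":{"motion":{"type":"array","items":{"type":"number","minimum":-1,"maximum":1}},"grip_force":{"type":"number"}},"required":["motion"]}

```bash
mkdir -p pics; ls; python3 - <<'E'
from station import bot
import cv2
for c in ["top","scene"]:
    im=bot.read_camera(c); cv2.imwrite(f"pics/{c}0.png",im[...,::-1])
    for n in ["die_plate","punch_bridge","stop","tail","nose_left","nose_right"]:
        print(c,n,[( [round(v) for v in d["uv"]],round(d["p"],2)) for d in bot.boxes_of(c,n)])
o=bot.get_obs(); print(o["t"],o["eef_pos"],o["tool_rot"])
E
```

```text
pics
top die_plate [([375, 273], 0.91), ([335, 169], 0.59)]
top punch_bridge [([184, 240], 0.91), ([244, 179], 0.67)]
top stop [([178, 243], 0.95)]
top tail [([335, 167], 0.86), ([370, 277], 0.72)]
top nose_left [([333, 169], 0.88), ([373, 274], 0.86)]
top nose_right [([332, 170], 0.79), ([371, 275], 0.73)]
scene die_plate [([193, 215], 0.88), ([326, 251], 0.61)]
scene punch_bridge [([381, 186], 0.97), ([361, 129], 0.94)]
scene stop [([362, 130], 0.88), ([378, 185], 0.78)]
scene tail [([196, 216], 0.78), ([322, 249], 0.68)]
scene nose_left [([199, 214], 0.71), ([326, 248], 0.68)]
scene nose_right [([325, 251], 0.97), ([195, 217], 0.9), ([379, 186], 0.33)]
0.7 [0.26583131 0.62047061 0.30392413] [2.34807363e-06 2.01029871e-01 9.79585111e-01 3.39861208e-05]
```

View pics/top0.png

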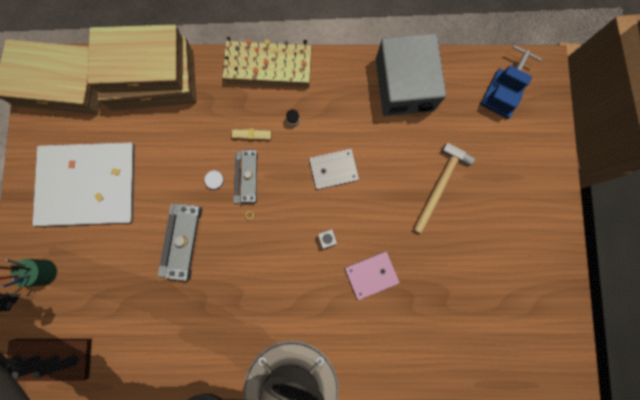

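View pics/scene0.png

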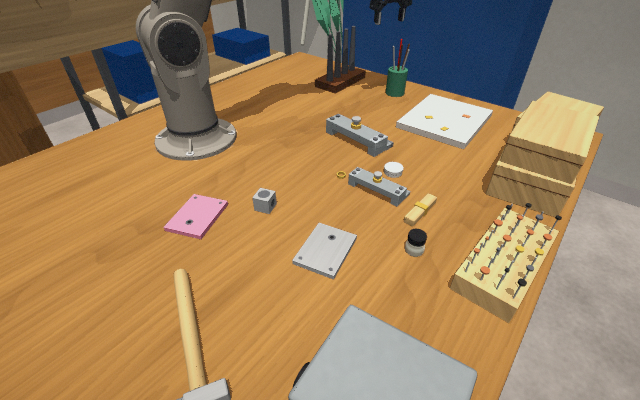

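The grey plate at top (335,169) is meant, not the pink one at (373,275). The smaller bridge at (247,177) is meant, not the larger one at (180,242). One close crop to check and measure.

```bash
cat > h.py <<'E'
import numpy as np,cv2
from station import bot
def ray(cam,uv,z,cal=None):
    c=cal or bot.get_calibration(cam)
    R=cv2.Rodrigues(np.array(c["rvec"],float))[0];t=np.array(c["tvec"],float).ravel()
    uv=np.atleast_2d(np.array(uv,float))
    d=np.c_[uv,np.ones(len(uv))]@np.linalg.inv(np.array(c["mtx"])).T@R
    o=-R.T@t
    return o+d*((z-o[2])/d[:,2])[:,None]
def proj(cam,P):
    c=bot.get_calibration(cam)
    return cv2.projectPoints(np.array(P,float).reshape(-1,3),np.array(c["rvec"],float),np.array(c["tvec"],float),np.array(c["mtx"],float),None)[0].reshape(-1,2)
E
python3 - <<'E'
from h import *
im=cv2.imread("pics/top0.png")[130:230,210:370]
cv2.imwrite("pics/topc.png",cv2.resize(im,None,fx=5,fy=5,interpolation=cv2.INTER_CUBIC))
print(ray("top",[[335,169],[247,177],[327,239],[292,117],[250,215],[213,180],[290,385]],0.0).round(3))
E
```

```text
[[ 0.582 -0.12   0.   ]
 [ 0.559  0.124  0.   ]
 [ 0.387 -0.097  0.   ]
 [ 0.732  0.     0.   ]
 [ 0.453  0.113  0.   ]
 [ 0.55   0.217  0.   ]
 [ 0.011  0.001  0.   ]]
```

View pics/topc.png

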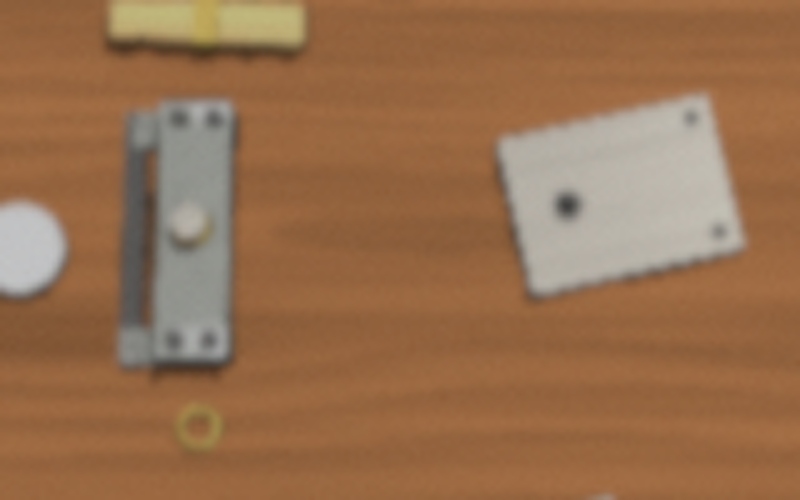

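The crop shows the grey plate with its die hole at the left (nose) end, and the small bridge with its dark stop bar on the far left side. Both choices are confirmed.

```bash
python3 - <<'E'
from h import *
f=lambda p,z: ray("top",np.array(p)/5.+[210-.4,130-.4],z)[:,:2]
P=f([[498,140],[531,298],[745,245],[709,95]],0.012)
B=f([[158,100],[234,100],[232,362],[155,362]],0.034)
S=f([[134,115],[122,365]],0.01)
print(P.round(4),B.round(4),S.round(4))
n=lambda a:np.linalg.norm(a).round(4)
print([n(P[i]-P[i-1]) for i in range(4)],[n(B[i]-B[i-1]) for i in range(4)])
xb=(B[0]+B[3]-B[1]-B[2]); 
w=(B[0]+B[1]-B[2]-B[3]); print("ang x",np.arctan2(xb[1],xb[0]),"from width",np.arctan2(w[1],w[0])+np.pi/2)
s=S[0]-S[1];print("stop ang",np.arctan2(s[1],s[0])+np.pi/2, n(s))
pc=P.mean(0);bc=B.mean(0);px=P[0]+P[1]-P[2]-P[3];print(pc,bc,"plate ang",np.arctan2(px[1],px[0]))
for n_ in ["dapping_block","jar","tin","ring_clamp","ring_blank"]:
    print(n_,[(ray("top",d["uv"],0.01)[0,:2].round(3),round(d["p"],2)) for d in bot.boxes_of("top",n_)][:2])
E
```

```text
[[ 0.6111 -0.0485]
 [ 0.5224 -0.0665]
 [ 0.552  -0.1842]
 [ 0.6368 -0.1656]] [[0.6279 0.1365]
 [0.6279 0.0952]
 [0.4839 0.0936]
 [0.4839 0.1347]] [[0.6256 0.1532]
 [0.4857 0.1562]]
[np.float64(0.1199), np.float64(0.0905), np.float64(0.1213), np.float64(0.0868)] [np.float64(0.144), np.float64(0.0413), np.float64(0.1441), np.float64(0.0411)]
ang x 1.5711246059725663 from width 1.5824512409366829
stop ang 1.5493788614328161 0.14
[ 0.58055277 -0.11621498] [0.55588169 0.11497114] plate ang 1.8020244300668269
dapping_block [(array([ 0.393, -0.091]), 0.58)]
jar [(array([0.734, 0.008]), 0.76), (array([ 0.582, -0.111]), 0.61)]
tin [(array([0.551, 0.207]), 0.6)]
ring_clamp [(array([0.685, 0.12 ]), 0.89), (array([ 0.579, -0.108]), 0.19)]
ring_blank []
```

{"api": "servo_tool", "payload": {"motion": [-1, -1, 0, 0, 0, 0, 0.35, -1, -1, 0, 0, 0, 0, 0.35, -1, -1, 0, 0, 0, 0, 0.35, -1, -1, 0, 0, 0, 0, 0.35, -1, -1, 0, 0, 0, 0, 0.35]}}

```text
t: 1.58
eef_pos: [0.3187, 0.4883, 0.304]
tool_rot: [0.0, 0.201, 0.98, 0.0]
contact_force: [-0.4, 0.3, 0.2]
gripper_width: 0.653
grasp_force: 0.0
```

{"api": "servo_tool", "payload": {"motion": [-1, -1, 0, 0, 0, 0, 0.35, -1, -1, 0, 0, 0, 0, 0.35, -1, -1, 0, 0, 0, 0, 0.35, -1, -1, 0, 0, 0, 0, 0.35, -1, -1, 0, 0, 0, 0, 0.35]}}

```text
t: 2.2
eef_pos: [0.3712, 0.357, 0.3041]
tool_rot: [0.0, 0.201, 0.98, 0.0]
contact_force: [0.2, 0.5, 0.8]
gripper_width: 0.651
grasp_force: 0.0
```

{"api": "servo_tool", "payload": {"motion": [-1, -1, 0, 0, 0, 0, 0.35, -1, -1, 0, 0, 0, 0, 0.35, -1, -1, 0, 0, 0, 0, 0.35, -1, -1, 0, 0, 0, 0, 0.35, -1, -1, 0, 0, 0, 0, 0.35]}}

```text
t: 2.82
eef_pos: [0.4238, 0.2257, 0.3041]
tool_rot: [0.0, 0.201, 0.98, 0.0]
contact_force: [0.7, 0.6, 0.3]
gripper_width: 0.652
grasp_force: 0.0
```

{"api": "servo_tool", "payload": {"motion": [-1, -1, 0, 0, 0, 0, 0.35, -1, -1, 0, 0, 0, 0, 0.35, -1, -1, 0, 0, 0, 0, 0.35, -1, -1, 0, 0, 0, 0, 0.35, -1, -1, 0, 0, 0, 0, 0.35]}}

```text
t: 3.45
eef_pos: [0.4763, 0.0944, 0.3041]
tool_rot: [0.0, 0.201, 0.98, 0.0]
contact_force: [0.4, -0.1, 0.8]
gripper_width: 0.653
grasp_force: 0.0
```

{"api": "servo_tool", "payload": {"motion": [-1, -1, 0, 0, 0, 0, 0.35, -1, -1, 0, 0, 0, 0, 0.35, -1, -1, 0, 0, 0, 0, 0.35, -1, -1, 0, 0, 0, 0, 0.35, -1, -1, 0, 0, 0, 0, 0.35]}}

```text
t: 4.08
eef_pos: [0.5289, -0.0369, 0.3041]
tool_rot: [0.0, 0.201, 0.98, 0.0]
contact_force: [0.3, 0.7, 1.1]
gripper_width: 0.648
grasp_force: 0.0
```

{"api": "servo_tool", "payload": {"motion": [-1, -1, 0, 0, 0, 0, 0.35, -1, -1, 0, 0, 0, 0, 0.35, -1, -1, 0, 0, 0, 0, 0.35, -1, -1, 0, 0, 0, 0, 0.35, -1, -1, 0, 0, 0, 0, 0.35]}}

```text
t: 4.7
eef_pos: [0.5814, -0.1681, 0.304]
tool_rot: [0.0, 0.201, 0.98, 0.0]
contact_force: [0.3, -0.1, -0.3]
gripper_width: 0.643
grasp_force: 0.0
```

{"api": "servo_tool", "payload": {"motion": [-1, -1, 0.8, 0, 0, 0, 0.35, 0, 0, 0.8, 0, 0, 1, 0.35, 0, 0, 0.8, 0, 0, 1, 0.35, 0, 0, 0.8, 0, 0, 1, 0.35, 0, 0, 0.8, 0, 0, 1, 0.35]}}

```text
t: 5.32
eef_pos: [0.5917, -0.1935, 0.2235]
tool_rot: [0.0, 0.484, 0.875, 0.0]
contact_force: [-0.0, -0.2, -0.3]
gripper_width: 0.652
grasp_force: 0.0
```

{"api": "servo_tool", "payload": {"motion": [0, 0, 0.8, 0, 0, 1, 0.35, 0, 0, 0.8, 0, 0, 0.6, 0.35, 0, 0, 0.8, 0, 0, 0.6, 0.35, 0, 0, 0, 0, 0, 0, 0.35]}}

```text
t: 5.82
eef_pos: [0.591, -0.193, 0.1748]
tool_rot: [-0.001, 0.618, 0.786, -0.001]
contact_force: [-0.5, 0.0, -0.6]
gripper_width: 0.651
grasp_force: 0.0
```

```bash
python3 - <<'E'
from h import *
o=bot.get_obs(); print(o["t"],o["eef_pos"],o["tool_rot"],bot.finger_overhang)
im=bot.read_camera("wrist"); cv2.imwrite("pics/w0.png",im[...,::-1])
for z,P in ((.012,[[.6111,-.0485],[.5224,-.0665],[.552,-.1842],[.6368,-.1656]]),):
    print(proj("wrist",np.c_[np.array(P),np.full(4,z)]).round(0))
E
```

```text
5.825 [ 0.59101988 -0.19304967  0.17479268] [-1.04945483e-03  6.18457268e-01  7.85817495e-01 -6.08879772e-04] 0.0726
[[411. -25.]
 [254. -32.]
 [265. 174.]
 [393. 177.]]
```

View pics/w0.png

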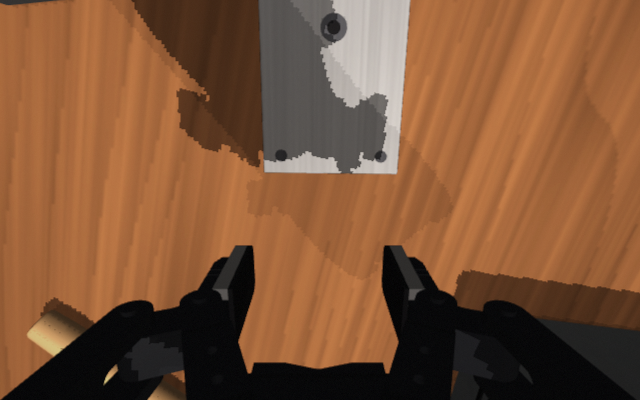

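```bash
python3 - <<'E'
from h import *
o=bot.get_obs(); e=o["eef_pos"]
P=ray("wrist",[[264,173],[398,174.5]],.012)[:,:2]; m=P.mean(0); d=P[1]-P[0]
a=np.arctan2(d[1],d[0]);print(P,"len",np.linalg.norm(d),"ang",a,"mid",m)
w,x,y,z=o["tool_rot"];Y=np.array([2*x*y,2*y*y-1]);X=np.array([-Y[1],Y[0]])
print("tool yaw",np.arctan2(Y[1],Y[0]),"tail in tool x,y",(m-e[:2])@X,(m-e[:2])@Y)
E
```

```text
[[ 0.55154277 -0.18382819]
 [ 0.63949066 -0.16338764]] len 0.09029201033806772 ang 0.22836233224097277 mid [ 0.59551671 -0.17360792]
tool yaw 0.23813774341155075 tail in tool x,y 0.018281399246349268 0.008589964967382024
```

{"api": "servo_tool", "payload": {"motion": [-0.6, 0.43, 0.95, 0, 0, 0.07, 0.35, 0, 0, 0.95, 0, 0, 0, 0.35, 0, 0, 0.95, 0, 0, 0, 0.35, 0, 0, 0.95, 0, 0, 0, 0.35, 0, 0, 0.9, 0, 0, 0, 0.35]}}

```text
t: 6.5
eef_pos: [0.6024, -0.2029, 0.0805]
tool_rot: [-0.0, 0.623, 0.782, -0.0]
contact_force: [0.5, 0.1, 0.5]
gripper_width: 0.65
grasp_force: 0.0
```

{"api": "servo_tool", "payload": {"motion": [0, 0, 0.1, 0, 0, 0, 0.35, 0, 0, 0.1, 0, 0, 0, 0.35, 0, 0, 0.1, 0, 0, 0, 0.35, 0, 0, 0, 0, 0, 0, 0.35]}}

```text
t: 7.0
eef_pos: [0.6029, -0.2033, 0.0763]
tool_rot: [0.0, 0.623, 0.782, 0.0]
contact_force: [0.4, -0.2, -0.2]
gripper_width: 0.645
grasp_force: 0.0
```

{"api": "servo_tool", "payload": {"motion": [0, 0, 0.1, 0, 0, 0, 0.35, 0, 0, 0, 0, 0, 0, 0.35]}}

```text
t: 7.25
eef_pos: [0.6027, -0.2032, 0.0739]
tool_rot: [-0.0, 0.623, 0.782, 0.0]
contact_force: [0.5, 0.3, -0.6]
gripper_width: 0.651
grasp_force: 0.0
```

{"api": "servo_tool", "payload": {"motion": [0, 0, 0.1, 0, 0, 0, 0.35, 0, 0, 0, 0, 0, 0, 0.35]}}

```text
t: 7.5
eef_pos: [0.6026, -0.2032, 0.0717]
tool_rot: [-0.0, 0.623, 0.782, -0.0]
contact_force: [0.5, -0.9, 1.2]
gripper_width: 0.65
grasp_force: 0.0
```

{"api": "servo_tool", "payload": {"motion": [0, 0, 0.1, 0, 0, 0, 0.35, 0, 0, 0, 0, 0, 0, 0.35]}}

```text
t: 7.75
eef_pos: [0.6026, -0.2032, 0.0697]
tool_rot: [-0.0, 0.623, 0.782, -0.0]
contact_force: [0.2, -0.3, -0.5]
gripper_width: 0.651
grasp_force: 0.0
```

{"api": "servo_tool", "payload": {"motion": [0, 0, 0.1, 0, 0, 0, 0.35, 0, 0, 0, 0, 0, 0, 0.35]}}

```text
t: 8.0
eef_pos: [0.6029, -0.2034, 0.0687]
tool_rot: [0.0, 0.623, 0.782, 0.0]
contact_force: [-1.5, 1.1, 7.2]
gripper_width: 0.648
grasp_force: 3.6
```

{"api": "servo_tool", "payload": {"motion": [0, 0, 0.1, 0, 0, 0, 0.35, 0, 0, 0, 0, 0, 0, 0.35]}}

```text
t: 8.25
eef_pos: [0.6029, -0.2035, 0.0685]
tool_rot: [-0.0, 0.623, 0.782, 0.001]
contact_force: [-8.1, 3.9, 24.8]
gripper_width: 0.653
grasp_force: 12.4
```

{"api": "servo_tool", "payload": {"motion": [0, 0, -0.35, 0, 0, 0, 0.35, 0.3, 0, 0, 0, 0, 0, 0.35, 0.3, 0, 0, 0, 0, 0, 0.35, 0.2, 0, 0, 0, 0, 0, 0.35, 0.2, 0, 0, 0, 0, 0, 0.35]}}

```text
t: 8.88
eef_pos: [0.5981, -0.1834, 0.0726]
tool_rot: [-0.0, 0.623, 0.782, -0.0]
contact_force: [0.1, -1.0, -0.9]
gripper_width: 0.647
grasp_force: 0.4
```

{"api": "servo_tool", "payload": {"motion": [0.2, 0, 0, 0, 0, 0, 0.35, 0.2, 0, 0, 0, 0, 0, 0.35, 0.3, 0, 0, 0, 0, 0, 0.35, 0.3, 0, 0, 0, 0, 0, 0.35, 0.3, 0, 0, 0, 0, 0, 0.35]}}

```text
t: 9.5
eef_pos: [0.5923, -0.1579, 0.0729]
tool_rot: [-0.0, 0.623, 0.782, 0.0]
contact_force: [1.1, -1.0, -0.4]
gripper_width: 0.648
grasp_force: 0.8
```

{"api": "servo_tool", "payload": {"motion": [0.3, 0, 0, 0, 0, 0, 0.35, 0.3, 0, 0, 0, 0, 0, 0.35, 0.3, 0, 0, 0, 0, 0, 0.35, 0.3, 0, 0, 0, 0, 0, 0.35, 0.3, 0, 0, 0, 0, 0, 0.35]}}

```text
t: 10.12
eef_pos: [0.5856, -0.1288, 0.0729]
tool_rot: [-0.0, 0.623, 0.782, 0.0]
contact_force: [0.2, -1.3, -1.6]
gripper_width: 0.653
grasp_force: 0.7
```

```bash
python3 - <<'E'
from h import *
o=bot.get_obs(); print(o["t"],o["eef_pos"],o["tool_rot"])
im=bot.read_camera("wrist")[...,::-1]; t=bot.read_camera("top")[...,::-1]
t=cv2.resize(t[130:230,210:370],(640,400),interpolation=cv2.INTER_CUBIC)
cv2.imwrite("pics/wt.png",np.hstack([cv2.resize(im,(400,250)),np.zeros((250,1,3),np.uint8),cv2.resize(t,(399,250))])) 
cv2.imwrite("pics/w1.png",im);cv2.imwrite("pics/t1.png",t)
E
```

```text
10.125 [ 0.58562386 -0.12876417  0.0728825 ] [-2.34413832e-05  6.23048105e-01  7.82183519e-01  8.73578449e-06]
```

View pics/t1.png

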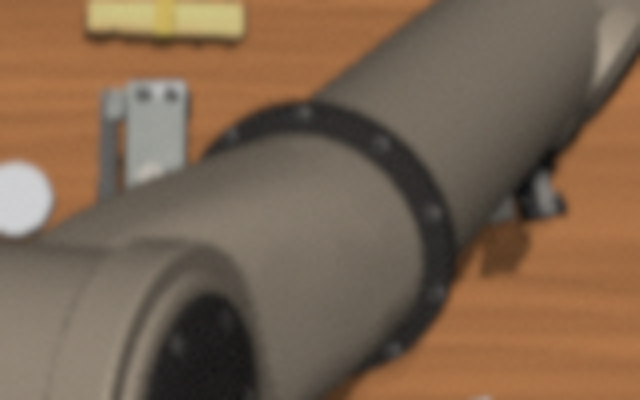

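The arm hides the plate from the top camera; only the plate's tail by the fingers shows at about (510,205). I'll use the wrist view.

View pics/w1.png

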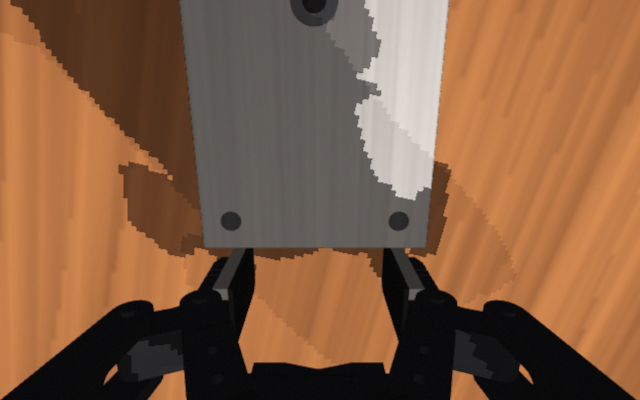

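The tail edge runs from (206,248) to (428,248), square on both fingertips and centred.

```bash
cat >> h.py <<'E'
def tail(uv):
    o=bot.get_obs(); e=o["eef_pos"]
    P=ray("wrist",uv,.012)[:,:2]; m=(P[0]+P[1])/2; d=P[1]-P[0]; a=np.arctan2(d[1],d[0])
    w,x,y,z=o["tool_rot"];Y=np.array([2*x*y,2*y*y-1]);X=np.array([-Y[1],Y[0]])
    print("t",o["t"],"tcp",e.round(4),"len",np.linalg.norm(d).round(4),"plate ang",a.round(4),"tool yaw",np.arctan2(Y[1],Y[0]).round(4),"tail in tool",((m-e[:2])@X).round(4),((m-e[:2])@Y).round(4))
    c=m+.06*np.array([-np.sin(a),np.cos(a)]);print("centre",c.round(4),"bridge xy",(c[1]-.115).round(4),(.5559-c[0]).round(4))
    if len(P)>2:
        for i in (0,1):
            s=P[i+2]-P[i];print("side ang",(np.arctan2(s[1],s[0])-np.pi/2).round(4))
E
python3 - <<'E'
from h import *
tail([[206,248],[428,248],[180,0],[448,0]])
E
```

```text
t 10.225 tcp [ 0.5856 -0.1282  0.0729] len 0.089 plate ang 0.2281 tool yaw 0.2264 tail in tool 0.0119 -0.0005
centre [ 0.569  -0.0582] bridge xy -0.1732 -0.0131
side ang 0.2341
side ang 0.2425
```

{"api": "servo_tool", "payload": {"motion": [0.3, 0, 0, 0, 0, 0, 0.35, 0.3, 0, 0, 0, 0, 0, 0.35, 0.3, 0, 0, 0, 0, 0, 0.35, 0.3, 0, 0, 0, 0, 0, 0.35, 0.3, 0, 0, 0, 0, 0, 0.35]}}

```text
t: 10.85
eef_pos: [0.5791, -0.0997, 0.073]
tool_rot: [0.0, 0.623, 0.782, 0.0]
contact_force: [0.4, -2.7, 2.1]
gripper_width: 0.654
grasp_force: 1.6
```

{"api": "servo_tool", "payload": {"motion": [0.3, 0, 0, 0, 0, 0, 0.35, 0.2, -0.1, 0, 0, 0, 0.19, 0.35, 0.2, -0.1, 0, 0, 0, 0.19, 0.35, 0.2, -0.1, 0, 0, 0, 0.19, 0.35, 0.2, -0.1, 0, 0, 0, 0.19, 0.35]}}

```text
t: 11.48
eef_pos: [0.5667, -0.0799, 0.073]
tool_rot: [0.0, 0.667, 0.745, -0.0]
contact_force: [1.1, -4.5, 3.1]
gripper_width: 0.652
grasp_force: 2.1
```

```bash
python3 - <<'E'
from h import *
o=bot.get_obs()
im=bot.read_camera("wrist")[...,::-1]; s=bot.read_camera("scene")[...,::-1]
s=cv2.resize(s[130:280,240:440],None,fx=2.9,fy=2,interpolation=cv2.INTER_CUBIC)[:, :580]
cv2.imwrite("pics/ws.png",np.vstack([cv2.resize(im[:300],(580,272)),s]))
E
```

```text
(no output)
```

View pics/ws.png

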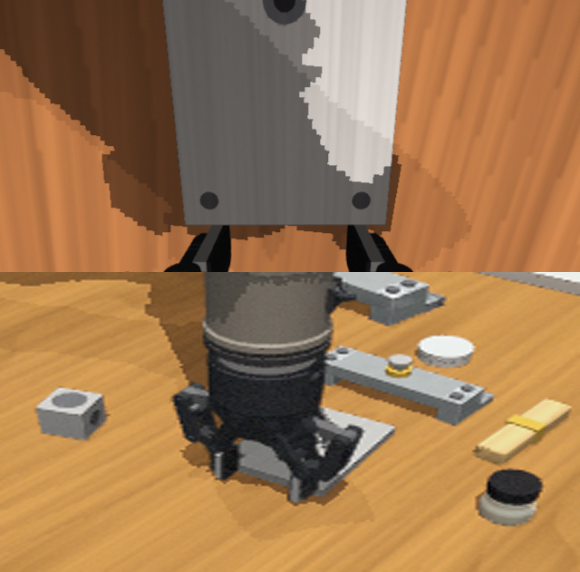

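The tail is still flush on the fingers, at about (205,248) and (427,248) in wrist pixels. The plate lies flat, heading for the bridge mouth.

{"api": "servo_tool", "payload": {"motion": [0.3, 0, 0, 0, 0, 0, 0.35, 0.2, -0.1, 0, 0, 0, 0.19, 0.35, 0.2, -0.1, 0, 0, 0, 0.19, 0.35, 0.2, -0.1, 0, 0, 0, 0.19, 0.35, 0.2, -0.1, 0, 0, 0, 0.17, 0.35]}}

```text
t: 12.2
eef_pos: [0.5569, -0.0582, 0.0728]
tool_rot: [-0.0, 0.708, 0.707, -0.0]
contact_force: [0.0, -3.4, 2.1]
gripper_width: 0.651
grasp_force: 1.8
```

```bash
python3 - <<'E'
from h import *
im=bot.read_camera("wrist")[...,::-1]; s=bot.read_camera("scene")[...,::-1]
s=cv2.resize(s[130:230,300:440],None,fx=4.14,fy=4.14,interpolation=cv2.INTER_CUBIC)[:, :580]
cv2.imwrite("pics/ws2.png",np.vstack([cv2.resize(im[100:270],(579,154)),s]))
tail([[205,248],[427,248]])
# where should beam front-edge/legs be in scene crop
B=lambda x,y,z:[.5559-y,.115+x,z]
print(((proj("scene",[B(-.02,.071,.034),B(-.02,-.071,.034),B(.02,-.071,.034),B(-.02,-.051,0),B(-.02,-.071,0)])-[300,130])*4.14+[0,154]).round(0))
E
```

```text
Traceback (most recent call last):
ValueError: all the input array dimensions except for the concatenation axis must match exactly, but along dimension 1, the array at index 0 has size 579 and the array at index 1 has size 580
```

```bash
python3 - <<'E'
from h import *
im=bot.read_camera("wrist")[...,::-1]; s=bot.read_camera("scene")[...,::-1]
s=cv2.resize(s[130:230,300:440],(580,414),interpolation=cv2.INTER_CUBIC)
cv2.imwrite("pics/ws2.png",np.vstack([cv2.resize(im[100:270],(580,154)),s]))
tail([[205,248],[427,248]])
B=lambda x,y,z:[.5559-y,.115+x,z]
print(((proj("scene",[B(-.02,.071,.034),B(-.02,-.071,.034),B(.02,-.071,.034),B(-.02,-.051,0),B(-.02,-.071,0)])-[300,130])*4.14+[0,154]).round(0))
E
```

```text
t 12.4 tcp [ 0.5568 -0.0577  0.0727] len 0.0889 plate ang 0.0031 tool yaw 0.001 tail in tool 0.0119 -0.001
centre [0.5557 0.0142] bridge xy -0.1008 0.0002
[[194. 337.]
 [404. 430.]
 [439. 395.]
 [366. 463.]
 [396. 477.]]
```

View pics/ws2.png

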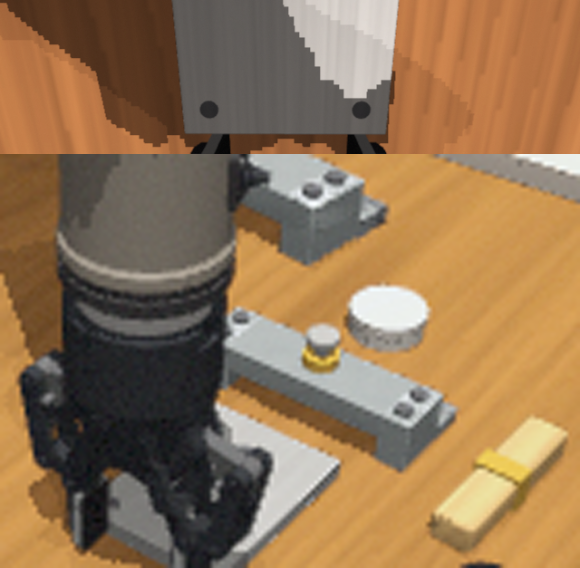

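The beam matches its projected corners (404,430) and (396,477). The plate's nose corner at (338,462) lies just inside the far leg, so I push straight in.

{"api": "servo_tool", "payload": {"motion": [0.2, 0, 0, 0, 0, 0, 0.35, 0.2, 0, 0, 0, 0, 0, 0.35, 0.2, 0, 0, 0, 0, 0, 0.35, 0.2, 0, 0, 0, 0, 0, 0.35, 0.2, 0, 0, 0, 0, 0, 0.35]}}

```text
t: 13.02
eef_pos: [0.5571, -0.0379, 0.0728]
tool_rot: [-0.0, 0.707, 0.707, -0.0]
contact_force: [0.0, -1.0, -1.0]
gripper_width: 0.648
grasp_force: 0.8
```

{"api": "servo_tool", "payload": {"motion": [0.2, 0, 0, 0, 0, 0, 0.35, 0.2, 0, 0, 0, 0, 0, 0.35, 0.2, 0, 0, 0, 0, 0, 0.35, 0.2, 0, 0, 0, 0, 0, 0.35, 0.2, 0, 0, 0, 0, 0, 0.35]}}

```text
t: 13.65
eef_pos: [0.5571, -0.0182, 0.0729]
tool_rot: [-0.0, 0.707, 0.707, 0.0]
contact_force: [0.5, -1.5, -1.3]
gripper_width: 0.653
grasp_force: 0.7
```

{"api": "servo_tool", "payload": {"motion": [0.2, 0, 0, 0, 0, 0, 0.35, 0.2, 0, 0, 0, 0, 0, 0.35, 0.2, 0, 0, 0, 0, 0, 0.35, 0.2, 0, 0, 0, 0, 0, 0.35, 0.2, 0, 0, 0, 0, 0, 0.35]}}

```text
t: 14.28
eef_pos: [0.5571, 0.0018, 0.0729]
tool_rot: [0.0, 0.707, 0.707, 0.0]
contact_force: [-0.2, -1.4, -0.7]
gripper_width: 0.655
grasp_force: 0.7
```

{"api": "servo_tool", "payload": {"motion": [0.1, 0, 0, 0, 0, 0, 0.35, 0.1, 0, 0, 0, 0, 0, 0.35, 0.1, 0, 0, 0, 0, 0, 0.35, 0.1, 0, 0, 0, 0, 0, 0.35]}}

```text
t: 14.78
eef_pos: [0.5571, 0.0096, 0.0729]
tool_rot: [0.0, 0.707, 0.707, -0.0]
contact_force: [-0.3, -1.2, -1.1]
gripper_width: 0.649
grasp_force: 0.8
```

{"api": "servo_tool", "payload": {"motion": [0.1, 0, 0, 0, 0, 0, 0.35, 0.05, 0, 0, 0, 0, 0, 0.35, 0, 0, 0, 0, 0, 0, 0.35]}}

```text
t: 15.15
eef_pos: [0.5571, 0.0128, 0.0729]
tool_rot: [-0.0, 0.707, 0.707, 0.0]
contact_force: [0.8, -1.4, -1.1]
gripper_width: 0.647
grasp_force: 0.3
```

{"api": "servo_tool", "payload": {"motion": [0.05, 0, 0, 0, 0, 0, 0.35, 0.05, 0, 0, 0, 0, 0, 0.35, 0, 0, 0, 0, 0, 0, 0.35]}}

```text
t: 15.52
eef_pos: [0.5571, 0.0146, 0.0729]
tool_rot: [0.0, 0.707, 0.707, 0.0]
contact_force: [-0.2, -2.1, -0.6]
gripper_width: 0.651
grasp_force: 0.8
```

No stop contact yet; continue in small steps.

{"api": "servo_tool", "payload": {"motion": [0.05, 0, 0, 0, 0, 0, 0.35, 0.05, 0, 0, 0, 0, 0, 0.35, 0, 0, 0, 0, 0, 0, 0.35]}}

```text
t: 15.9
eef_pos: [0.5571, 0.0163, 0.0729]
tool_rot: [0.0, 0.707, 0.707, -0.0]
contact_force: [0.4, -2.5, -0.3]
gripper_width: 0.649
grasp_force: 1.5
```

{"api": "servo_tool", "payload": {"motion": [0.05, 0, 0, 0, 0, 0, 0.35, 0.05, 0, 0, 0, 0, 0, 0.35, 0, 0, 0, 0, 0, 0, 0.35]}}

```text
t: 16.27
eef_pos: [0.557, 0.0166, 0.073]
tool_rot: [0.001, 0.708, 0.707, -0.001]
contact_force: [0.0, -7.2, -1.3]
gripper_width: 0.647
grasp_force: 3.7
```

{"api": "servo_tool", "payload": {"motion": [0.07, 0, 0, 0, 0, 0, 0.35, 0.07, 0, 0, 0, 0, 0, 0.35, 0, 0, 0, 0, 0, 0, 0.35]}}

```text
t: 16.65
eef_pos: [0.5569, 0.0169, 0.073]
tool_rot: [0.002, 0.708, 0.706, -0.002]
contact_force: [-0.1, -13.2, -0.8]
gripper_width: 0.648
grasp_force: 6.7
```

```bash
python3 - <<'E'
from h import *
im=bot.read_camera("wrist")[...,::-1]; s=bot.read_camera("scene")[...,::-1]
s=cv2.resize(s[140:220,310:430],(580,387),interpolation=cv2.INTER_CUBIC)
cv2.imwrite("pics/ws3.png",np.vstack([cv2.resize(im[:270],(580,200)),s]))
o=bot.get_obs();print(o["eef_pos"],o["contact_force"],o["torque"])
E
```

```text
[0.55690163 0.01684006 0.07303678] [  0.7452822  -13.77776168  -0.7569204 ] [-2.87149708  0.04950346  0.10901385]
```

View pics/ws3.png

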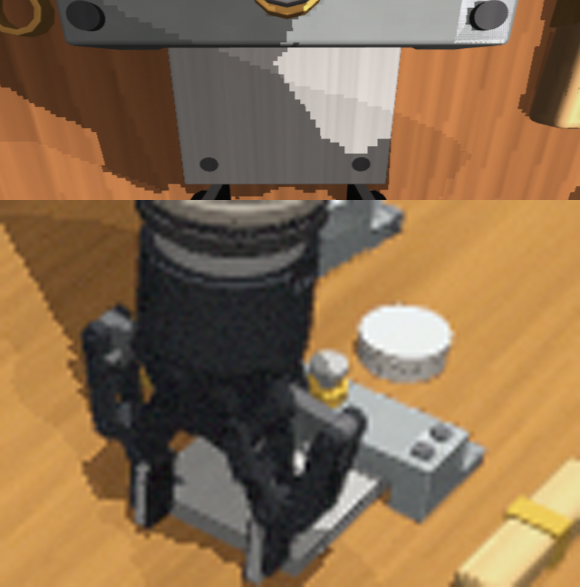

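Plate is under the bridge, centred (tail sides at columns 168–400, beam 62–512), and firm even contact with the stop. Back off.

{"api": "servo_tool", "payload": {"motion": [-0.3, 0, 0, 0, 0, 0, 0.35, -0.8, 0, 0, 0, 0, 0, 0.35, -1, 0, 0, 0, 0, 0, 0.35, -1, 0, -1, 0, 0, 0, 0.35, -1, 0, -1, 0, 0, 0, 0.35]}}

```text
t: 17.38
eef_pos: [0.5574, -0.0621, 0.1146]
tool_rot: [0.0, 0.707, 0.707, 0.0]
contact_force: [0.3, 1.0, 0.4]
gripper_width: 0.648
grasp_force: 0.0
```

{"api": "servo_tool", "payload": {"motion": [-1, 0, -1, 0, 0, 0, 0.35, -1, 0, -1, 0, 0, 0, 0.35, -1, 0, -1, 0, 0, 0, 0.35, -1, 0, -1, 0, 0, 0, 0.35, -1, 0, -1, 0, 0, 0, 0.35]}}

```text
t: 18.0
eef_pos: [0.557, -0.1623, 0.2153]
tool_rot: [0.001, 0.707, 0.707, 0.001]
contact_force: [-0.1, 0.3, -0.2]
gripper_width: 0.649
grasp_force: 0.0
```

{"api": "servo_tool", "payload": {"motion": [-1, 0, -1, 0, 0, 0, 0.35, -1, 0, -1, 0, 0, 0, 0.35, -1, 0, 0, 0, 0, 0, 0.35, -1, 0, 0, 0, 0, 0, 0.35, 0, 0, 0, 0, 0, 0, 0.35]}}

```text
t: 18.62
eef_pos: [0.5564, -0.2432, 0.2546]
tool_rot: [0.001, 0.708, 0.706, 0.0]
contact_force: [0.4, 0.2, -0.2]
gripper_width: 0.649
grasp_force: 0.0
```

```bash
python3 - <<'E'
from h import *
t=bot.read_camera("top")[...,::-1]
t=cv2.resize(t[140:220,200:320],(780,520),interpolation=cv2.INTER_CUBIC)
cv2.imwrite("pics/t2.png",t)
o=bot.get_obs();print(o["t"],o["eef_pos"],o["contact_force"])
E
```

```text
18.675 [ 0.55680762 -0.24158904  0.2540657 ] [-0.29482311  0.17000681  0.65351979]
```

View pics/t2.png

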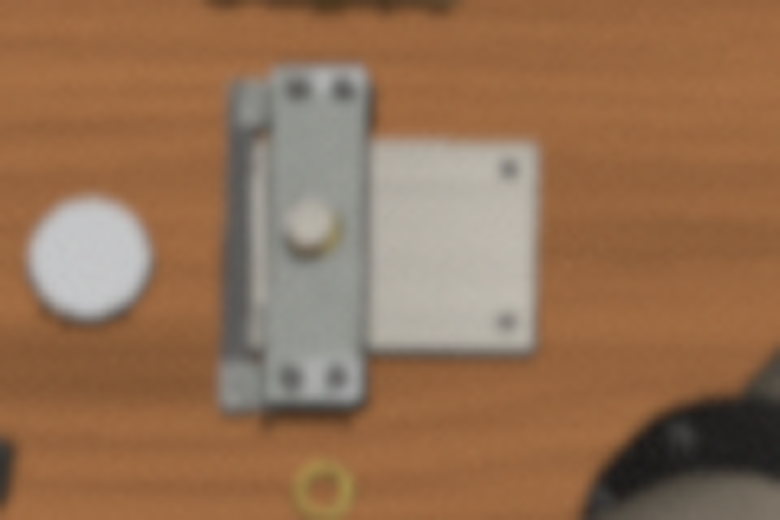

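The nose sits flush against the dark stop bar with no gap, from (252,145) to (247,348). The tail is parallel to the beam, and the tin and ring look undisturbed.

```bash
python3 -c "
from station import bot
print(bot.hand_in())"
```

```text
the job is handed in; nothing more can be done
None
```

I pushed the die plate flat under the small bridge until its nose met the stop bar, backed the arm clear of everything and handed the job in; the last top view shows the nose flush, but no verdict came back.

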